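Park the dish cart with its gated castor-lock lever

ROBOT

A 6-joint arm with a two-finger parallel gripper is mounted at the origin on the work surface. World frame = base frame: x ahead of the robot, y to its left, z up, the work surface at z = 0. Lengths are in mm, angles in rad, forces in N, time in s.
With the tool pointing down it reaches from about 350 to 975 mm from the base axis. Payload 7.1 kg.
Tool frame: the origin (TCP) lies on the front face of the gripper's body, between the roots of the fingers; the fingertips stand 80 mm ahead of it and the grasp point (between the pads) lies 61 mm ahead of it (env.tips_ahead is the distance from the TCP to the fingertips, in mm); z points along the fingers, y is the line along which they close (so a half turn about z gives the same grasp; the last joint's range is limited). The gripper opens to 88 mm and grips with 3 to 60 N. Pads are 20 mm wide; open, the fingers measure 115 mm over their backs; the gripper's body (75 mm by 178 mm) begins 61 mm behind the grasp point.
Start: joints at [1.328, 0.423, 1.63, -0, 1.089, -0.019], TCP at [138.679, 609.404, 302.675] pointing down, gripper open.
Joint ranges: [-3, 3], [-0.9, 2.11], [0.09, 2.58], [-1.31, 4.45], [0.11, 2.69], [-2.54, 2.54]. Speed limits (rad/s): [2.39, 2.39, 3.01, 3.14, 3.14, 3.14].

INTERFACE

Orientations are given as a unit quaternion [x, y, z, w].
In Python, from station import env, set_gripper, viewer, workorder gives the robot as it stands. Calls block until the motion is done:
- env.reach(position, orientation): joint-space move of the TCP to a pose.
- env.move_l(position, rot=None, rate=150, f_stop=None): straight line of the TCP; rot=None keeps the orientation; rate is the mean speed in mm/s. With f_stop (N) it stops when the force on the tool has changed by that much, and returns True; else False.
- env.move_joints(angles): joint-space move.
- set_gripper(opening): finger opening in mm; the grip force is fixed at half the most; returns when the fingers have stopped.
- env.hold(seconds).
- env.ik(position, orientation): joint angles nearest the present ones, or None.
- env.read_state(): the state.
- viewer.camera(name): name is "scene" or "top"; returns the picture (384x512x3 uint8, blue, green, red); there is no depth.
- viewer.camera_params(name): a dict with "fx", "fy", "cx", "cy" (pixels), "dist" ([k1, k2, p1, p2, k3] as OpenCV has them; the pictures are not rectified), "pose" (4x4, takes a point from camera to world coordinates). Camera axes: x right, y up, looking along -z (the intrinsics and any distortion apply to the point x, -y, -z); pixel columns grow to the right and rows downward; lengths in mm; the calibration is good to about 2 mm. A picture is of the moment at which its call begins. camera_params takes no time and is no camera call.
A pose or a line that the arm cannot do raises env.IKError and nothing moves.
- workorder.sign_off(): hands the job in; it is judged then, once.
The state is a dict: "time_s": time; "qpos": joint angles; "dq": joint speeds; "tau": joint torques, N m; "tool_pos": TCP position; "orientation": TCP orientation; "force": force on the tool from outside, world axes, zero at the start; "wrist_torque": the same for the moment, N m; "width": finger opening in mm; "grip_force": force on a finger pad.
Only numpy, scipy, OpenCV 4.12 (cv2) and the standard library are available. Lean on these libraries where they do the work, as an engineer would, in place of code of your own. Each camera call takes 0.05 s, during which the arm holds its last target. There are 200 camera calls.

TASK

Park the dish cart by shifting its castor-lock lever from the rear left slot of the H-shaped gate (free rolling, green mark) into the third slot, front right (everything locked, red mark): push the knob forward to the cross channel, across to the right, then forward until it is fully home, and leave it there. Push it with the fingertips or the outside of the fingers, never gripping it between them. Leave the green cup, the glass bowl and the pitcher lid on the deck where they are, neither shoved nor lifted.

Things in the scene. Friction and masses are not known exactly. Their poses are not given: they have to be found in the camera images.
- cart: Steel cart, placed and yawed (to 0.2 rad) anew each time; it does not roll under a push. Origin: middle of its deck's surface (z = 0; 800 by 600 mm, 22 mm lip). x = forward, away from the robot; y = left. A push bar runs across at x = -425 mm, its top 102 mm up. A grey dish rack fills x = -60 to 360, y = 10 to 280 mm, 120 mm tall, two plates in it 205 mm.
- gate (a point): Centre of the top of the aluminium H-gate plate (130 by 110 mm), 50 mm above the deck; axes as the cart's (x forward, y left). Two lanes along x, 18 mm left and right of it, are joined mid-way by a cross channel 21 mm wide with rounded corners; the stalk is 12 mm thick. Slots: first = front left (yellow mark), second = rear left (green), third = front right (red), fourth = rear right (white).
- knob (a point): Centre of the round black knob (44 mm across, 41 mm tall) on the lever's 12 mm stalk. The lever turns about a pivot 110 mm below the point gate; the knob's centre is 205 mm from the pivot, so about 95 mm above the plate when upright. In the end of a slot it stands about 51 mm ahead of or behind the gate's centre, in a lane about 34 mm left or right of it.
- selector_fore (a joint): Lever angle fore and aft, rad: 0 = in line with the cross channel, +0.25 = stop at a front slot's end, -0.25 = stop at a rear slot's end. It starts in the rear left slot, at -0.25 to -0.12. Friction holds it where it is left; moving it takes 2 to 3 N at the knob.
- selector_across (a joint): Lever angle across, rad: -0.165 = left lane (start), +0.165 = right lane (stops at both). It can change only while selector_fore is within about 0.04 of 0. Friction as for selector_fore.
- cup: Green melamine cup, 78 mm across the rim, 85 mm tall, 0.11 kg, upright on the deck left or right of the gate. Origin: centre of its underside.
- bowl: Clear glass bowl, 120 mm across, 55 mm tall, 0.25 kg, on the deck ahead of the gate. Origin: centre of its underside.
- pitcher_lid: Blue plastic pitcher lid, 90 mm disc with a short knob, 32 mm tall, 0.06 kg, on the deck left or right of the gate. Origin: centre of its underside.
Things that resemble listed ones, but are neither listed nor needed, are in the scene too. There is more than one size of the pitcher_lid; the job needs the larger.

How it is judged:
By the outcome, as a careful person would: the job done as asked, in the order asked, and still so for the second after the job is handed in, with the robot touching nothing.
It also fails if it takes over 51 s, if anything falls off the work surface, if the arm or the gripper's body presses on something with over 40 N, if the wrist force passes 120 N, or if a joint passes its speed limit or range.

## Working session

There is one attempt and no reset: what is moved stays moved. The work goes in short steps, each a Python script; the robot and the scene stay as the last script left them, time stands still between calls to the robot, and variables do not carry over. Pictures are saved under pics/ and viewed, at most 10 in all, crops included, and the job is handed in when it is done.

```bash
mkdir -p pics; ls; python3 - <<'E'
from station import env, viewer
import cv2, numpy as np
for n in("scene","top"):
    im=viewer.camera(n); cv2.imwrite(f"pics/{n}0.png",im)
    p=viewer.camera_params(n); print(n,{k:(np.round(v,4).tolist()) for k,v in p.items()})
s=env.read_state();print(s["time_s"],s["orientation"],env.tips_ahead)
E
```

```text
pics
scene {'fx': 454.9215, 'fy': 454.9215, 'cx': 258.1441, 'cy': 192.9406, 'dist': [-0.1625, 0.0, 0.0, 0.0, 0.0], 'pose': [[0.8525, -0.3925, 0.3453, 960.4392], [0.5227, 0.6364, -0.5673, -622.1836], [0.0029, 0.6641, 0.7477, 851.7382], [0.0, 0.0, 0.0, 1.0]]}
top {'fx': 465.6097, 'fy': 465.6097, 'cx': 258.5751, 'cy': 193.0809, 'dist': [0.0488, 0.0, 0.0, 0.0, 0.0], 'pose': [[-0.0208, 0.9831, -0.1816, 444.573], [-0.9997, -0.023, -0.0102, -31.0338], [-0.0143, 0.1814, 0.9833, 958.1168], [0.0, 0.0, 0.0, 1.0]]}
0.1 [ 1.11669928e-01  9.93745099e-01 -7.02877731e-04 -1.01376753e-04] 80.0
```

View pics/scene0.png

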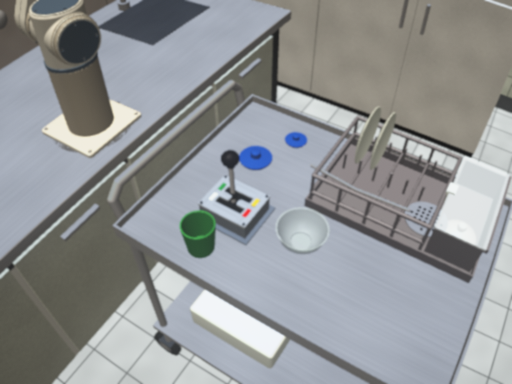

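View pics/top0.png

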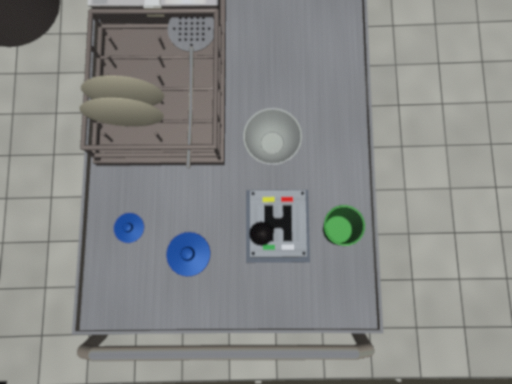

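The scene shows the knob at (230,158), the gate plate around (235,206), the cup (199,233), the bowl (302,231), the large lid (256,157) and the small lid (296,140). In the top view these are the gate (278,225), knob (261,234), cup (343,226), bowl (273,136), large lid (188,254) and small lid (129,228). The large lid is the listed one. I'll enlarge both views to pick points.

```bash
python3 - <<'E'
import cv2, numpy as np
a=cv2.imread("pics/top0.png")[180:270,235:315]; b=cv2.imread("pics/scene0.png")[140:245,190:283]
a=cv2.resize(a,None,fx=5,fy=5,interpolation=cv2.INTER_CUBIC); b=cv2.resize(b,None,fx=4.2,fy=4.2,interpolation=cv2.INTER_CUBIC)
h=max(a.shape[0],b.shape[0]); o=np.zeros((h,a.shape[1]+b.shape[1],3),np.uint8)
o[:a.shape[0],:a.shape[1]]=a;o[:b.shape[0],a.shape[1]:]=b;print(o.shape)
cv2.imwrite("pics/crop.png",o)
E
```

```text
(450, 791, 3)
```

View pics/crop.png

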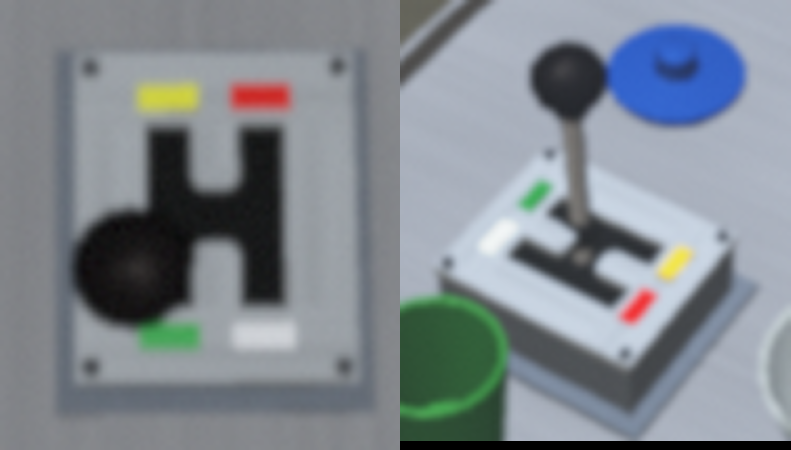

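The crop gives four plate screws in each view. In crop pixels, top view: (90,67), (337,66), (91,367), (344,367); scene: (550,154), (722,237), (625,353), (447,263). The knob is at (132,267) in the top view and (568,79) in the scene. I'll triangulate these, along with the cup, bowl and lid.

```bash
cat > h.py <<'E'
import cv2, numpy as np
from station import env, viewer
def ray(n,px):
    p=viewer.camera_params(n);K=np.array([[p['fx'],0,p['cx']],[0,p['fy'],p['cy']],[0,0,1]])
    u=cv2.undistortPoints(np.array([[px]],float),K,np.array(p['dist']))[0,0]
    T=np.array(p['pose']);d=T[:3,:3]@[u[0],-u[1],-1];return T[:3,3],d/np.linalg.norm(d)
def tri(pt,ps):
    (a,d),(b,e)=ray('top',pt),ray('scene',ps)
    s,t=np.linalg.lstsq(np.c_[d,-e],b-a,rcond=None)[0]
    P,Q=a+s*d,b+t*e;return (P+Q)/2,np.linalg.norm(P-Q)
def onz(n,px,z):
    a,d=ray(n,px);return a+d*(z-a[2])/d[2]
E
python3 - <<'E'
from h import *
T=lambda x,y:(235+(x-.0)/5-.4,180+y/5-.4)
S=lambda x,y:(190+(x-400)/4.2-.4,140+y/4.2-.4)
P={'RL':((91,367),(550,154)),'FL':((90,67),(722,237)),'FR':((337,66),(625,353)),'RR':((344,367),(447,263)),'knob':((132,267),(568,79))}
R={}
for k,(a,b) in P.items():
    R[k],e=tri(T(*a),S(*b));print(k,R[k].round(1),round(e,1))
c=(R['RL']+R['FL']+R['FR']+R['RR'])/4
f=R['FL']+R['FR']-R['RL']-R['RR'];l=R['FL']+R['RL']-R['FR']-R['RR']
yf=np.arctan2(f[1],f[0]);yl=np.arctan2(-l[0],l[1])
print('gate',c.round(1),'sizes',np.linalg.norm(f)/2,np.linalg.norm(l)/2,'yaw',yf,yl)
z=c[2]-50
# deck edges in the top view for yaw: left edge, right edge, front/back
for k,px,h in(('rearL',(78,331),22),('rearR',(380,329),22),('barL',(84,352),90),('barR',(368,350),90),('cuprim',(344,226),85),('bowlrim',(273,136),55),('lid',(188,254),10)):
    print(k,onz('top',px,z+h).round(1))
u=np.array([np.cos(yf),np.sin(yf)]);v=np.array([-u[1],u[0]]);d=(R['knob']-c)
print('knob rel',d[:2]@u,d[:2]@v,d[2])
E
```

```text
RL [494.   -8.5  49.5] 1.8
FL [611.9 -10.5  49.1] 2.5
FR [ 610.2 -108.3   49.5] 2.1
RR [ 491.9 -106.6   48.4] 2.1
knob [523.4 -26.  139.4] 2.3
gate [552.  -58.5  49.1] sizes 118.14207523686558 97.92328072207357 yaw -0.015595102553317785 -0.019869893470890205
rearL [355.2 332.8  21.1]
rearR [ 346.7 -249.1   21.1]
barL [325.7 293.7  89.1]
barR [ 318.6 -209.5   89.1]
cuprim [ 539.5 -180.8   84.1]
bowlrim [728.  -53.1  54.1]
lid [497.8 124.3   9.1]
knob rel -29.0889941813664 31.96570017634258 90.29906192587035
```

The points agree with each other. The plate screws are 118 × 98 mm apart, the deck is at z≈-1, and yaw is -0.016. The knob sits at (-29, 32, 90) relative to the gate, which fits the lever geometry at fore ≈ -0.145. Cup, bowl and lid all lie well below the tip height I'll use (z≈125). First step: close the fingers, go behind the knob, push forward to the cross channel, back off and look.

```bash
cat >> h.py <<'E'
G=np.array([552,-58.5]);PSI=-0.016;c,s=np.cos(PSI),np.sin(PSI);ZT=205
th=np.pi+PSI;Q=[np.cos(th/2),np.sin(th/2),0,0]
def W(x,y,z=ZT): return [G[0]+c*x-s*y,G[1]+s*x+c*y,z]
def go(x,y,z=ZT,**k):
    r=env.move_l(W(x,y,z),**k);st=env.read_state();print((x,y),r,st['time_s'],np.round(st['tool_pos'],1),np.round(st['force'],1));return r
def snap(name):
    t,q=viewer.camera('top'),viewer.camera('scene')
    a=cv2.resize(t[170:280,225:325],(400,440),interpolation=cv2.INTER_CUBIC)
    b=cv2.resize(q[130:240,180:280],(400,440),interpolation=cv2.INTER_CUBIC)
    cv2.imwrite(f'pics/{name}.png',np.hstack([a,b]))
E
python3 - <<'E'
from h import *
from station import set_gripper
print(env.ik(W(-75,33,300),Q))
set_gripper(0);env.reach(W(-85,33,300),Q)
go(-85,33)
go(-50,33,rate=100)
go(-33,33,rate=40);go(-60,33)
snap('s1')
E
```

```text
[-7.57409867e-02  2.10268459e-01  1.94851841e+00 -4.44089210e-16
  9.82805784e-01 -1.63053731e+00]
(-85, 33) False 4.7583 [468.  -24.  205.4] [-1.  -0.1  0. ]
(-50, 33) False 5.2583 [502.6 -24.7 205.2] [-0.6 -0.1 -0.1]
(-33, 33) False 5.8333 [519.6 -25.  204.9] [-0.5  1.2  1.1]
(-60, 33) False 6.1667 [492.6 -24.6 205.1] [-0.2  0.3 -0.5]
```

View pics/s1.png

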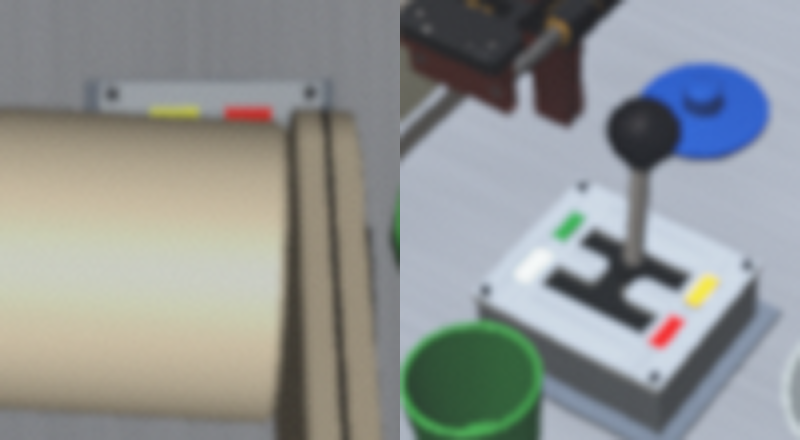

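The top view is blocked by the forearm. In the scene crop the knob is at (644,132), which is px (241,163), with its stalk near the cross channel. I'll compute how far along it is.

```bash
python3 - <<'E'
from h import *
def rel(px,z):
    p=onz('scene',px,z)[:2]-G;return (c*p[0]+s*p[1],-s*p[0]+c*p[1])
print('before',rel((190+168/4.2-.4,140+79/4.2-.4),139.4))
for z in (139,141): print('now',rel((180+244/4-.4,130+132/4-.4),z))
print('stalk base',rel((180+233/4-.4,130+262/4-.4),52))
E
```

```text
before (np.float64(-29.96218373167316), np.float64(31.172963001269803))
now (np.float64(-1.8306220890561908), np.float64(33.67105922689635))
now (np.float64(-0.6542123684108795), np.float64(32.01337392357027))
stalk base (np.float64(2.0012474657023676), np.float64(12.431732981267855))
```

The knob is within about 1 mm of the cross channel line. Next I push it right from its left side until it stops, then back off and look.

```bash
python3 - <<'E'
from h import *
go(-60,88);go(0,88);go(0,75,rate=80)
go(0,-6,rate=50,f_stop=10)
go(0,22);go(-65,22);
snap('s2')
E
```

```text
(-60, 88) False 6.7833 [493.7  30.5 205. ] [-0.1 -0.6 -0.5]
(0, 88) False 7.3333 [552.6  28.9 204.5] [ 0.4 -0.5 -0.1]
(0, 75) False 7.65 [552.6  15.8 205.1] [-0.7  0.3  0.3]
(0, -6) False 9.4167 [551.7 -64.2 204.8] [ 0.5  3.1 -2.2]
(0, 22) False 9.75 [552.5 -36.3 205.3] [ 0.1 -0.8 -0. ]
(-65, 22) False 10.3333 [488.3 -35.9 205.5] [0.6 0.5 0.4]
```

View pics/s2.png

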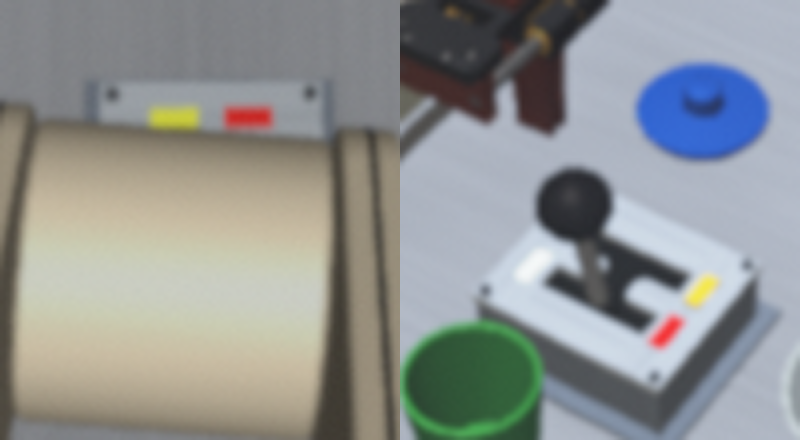

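The knob is now on the right lane side, at crop (574,205), and the cup and lid have not moved. No hard stop was felt, so I'll compute the knob position, nudge it right to the stop, then push forward.

```bash
python3 - <<'E'
from h import *
p=onz('scene',(180+174/4-.4,130+205/4-.4),141)[:2]-G;r=(c*p[0]+s*p[1],-s*p[0]+c*p[1]);print(r)
go(0,22);go(0,2,rate=80)
go(0,-16,rate=40,f_stop=9)
go(0,22);go(-65,22);go(-65,-34);go(-45,-34,rate=80)
print('--fwd');go(45,-34,rate=50,f_stop=12)
go(-10,-34)
snap('s3')
E
```

```text
(np.float64(-1.2285217614651), np.float64(-34.31509280137702))
(0, 22) False 11.0167 [551.7 -36.4 204.4] [-0.8 -1.  -0.5]
(0, 2) False 11.4167 [551.7 -57.2 205.1] [-0.3  1.3  0.3]
(0, -16) True 11.8167 [551.2 -69.7 204.4] [0.6 9.7 4.2]
(0, 22) False 12.1917 [552.4 -36.6 205. ] [1.1 0.2 0.4]
(-65, 22) False 12.775 [488.3 -36.  205.4] [ 1.  -0.5  1.4]
(-65, -34) False 13.3 [486.8 -91.6 204.9] [-0.6 -0.1  0.5]
(-45, -34) False 13.7 [506.8 -91.2 204.9] [0.2 0.5 0.1]
--fwd
(45, -34) True 15.1583 [583.8 -92.5 202.4] [-7.6 -0.9  5.1]
(-10, -34) False 15.5917 [542.7 -92.5 205.6] [ 0.4 -0.1  0.4]
```

View pics/s3.png

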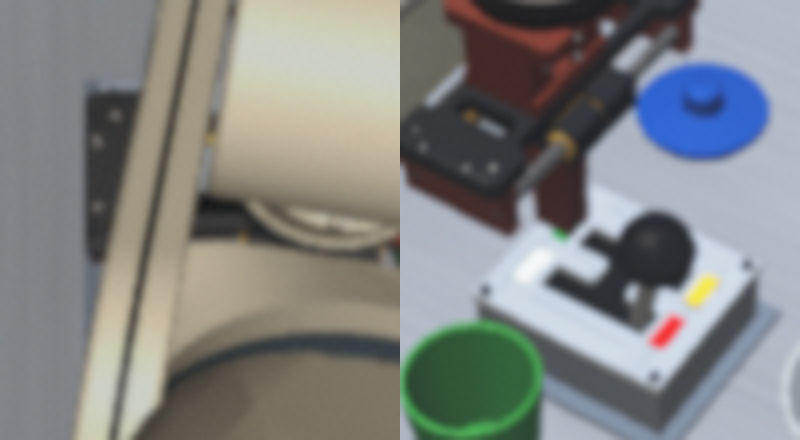

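```bash
python3 - <<'E'
from h import *
for z in (133,135,137):
    p=onz('scene',(180+255/4-.4,130+250/4-.4),z)[:2]-G;print(z,(c*p[0]+s*p[1],-s*p[0]+c*p[1]))
p=onz('scene',(180+241/4-.4,130+318/4-.4),52)[:2]-G;print((c*p[0]+s*p[1],-s*p[0]+c*p[1]))
env.reach(W(-85,-34,300),Q)
env.move_joints([1.0]+list(env.read_state()['qpos'][1:]))
snap('s4')
E
```

```text
133 (np.float64(49.1410140574796), np.float64(-31.973862908886954))
135 (np.float64(50.165766704229405), np.float64(-33.435042783276856))
137 (np.float64(51.19051935097908), np.float64(-34.89622265766664))
(np.float64(29.70116064299376), np.float64(-20.32333997236369))
```

View pics/s4.png

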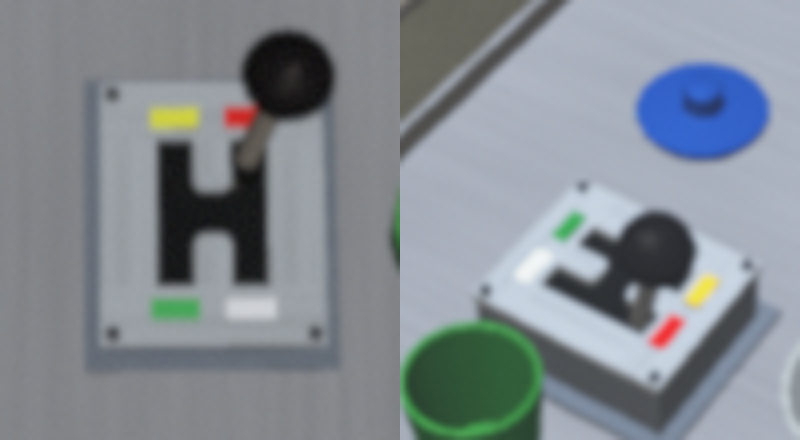

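```bash
python3 - <<'E'
from h import *
st=env.read_state();print(st['time_s'],st['width'],st['force'])
P,e=tri((225+289/4-.4,170+75/4-.4),(180+257/4-.4,130+250/4-.4));p=P[:2]-G
print(P,e,c*p[0]+s*p[1],-s*p[0]+c*p[1])
E
```

```text
18.3083 0.35021873668574055 [-1.04408897  0.15092459 -0.03824455]
[603.10470317 -91.86685738 135.22317953] 1.3287111321988547 51.63200884688164 -32.54494614882052
```

The two-view fix puts the knob at (+51.6, -32.5), which matches the front right slot's end. The push also ended on a firm stop, the cup, bowl and lid haven't moved, and the robot is clear.

```bash
python3 -c "
from station import workorder; print(workorder.sign_off())"
```

```text
the job is handed in; nothing more can be done
None
```

The lever is in the third slot (front right, red mark): I measured its knob within about 2 mm of the slot's end, the final push ended on a firm stop, the cup, bowl and lid were not touched, and I signed the job off at about 18 s.

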